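# Put the colour filters back in their seats on the optical table

## Robot

A 6-joint arm with a two-finger parallel gripper is mounted at the origin on the work surface. World frame = base frame: x ahead of the robot, y to its left, z up, the work surface at z = 0. Lengths are in m, angles in rad, forces in N, time in s.
With the tool pointing down it reaches from about 0.35 to 0.775 m from the base axis. Payload 5.5 kg.
Tool frame: the origin (TCP) lies on the centre line of the jaws, within the pads' length; the fingertips stand 8 mm ahead of it and the grasp point (between the pads) lies 11 mm behind it; z points along the fingers, y is the direction in which the jaws open and shut (so a half turn about z gives the same grasp; the last joint's range is limited). The gripper opens to 85 mm and grips with 20 to 120 N. Pads are 22 mm wide; open, the fingers measure 114 mm over their backs; the gripper's body (76 mm by 85 mm) begins 54 mm behind the grasp point. The pads swing forward as they close: fully open they stand 13 mm farther back than shut.
Start: joints at [1.133, 0.313, 0.046, 1.304, 0, 1.431], TCP at [0.169, 0.55, 0.239] pointing down, gripper open.
Joint ranges: [-2.76, 2.76], [-0.86, 1.69], [-1.03, 1.26], [-2.2, 2.34], [-1.47, 1.5], [-3.14, 3.14]. Speed limits (rad/s): [2.57, 2.57, 3.14, 3.14, 3.14, 3.14].

## Interface

Orientations are given as a unit quaternion [w, x, y, z].
In Python, from workcell import env gives the robot as it stands. The module is installed in compiled form; this text tells all that it offers.
- The arm moves only by the tool play_rows, never from a script. Its argument "steps" is a list of rows, each an object with "claw": the closure in counts, from 0 (fully open) to 255 (shut); "dp": the shift along the tool's x, y, z in m, a list of three; "angular": the turn, a rotation vector about the tool's x, y, z in degrees, a list of three. In form: [{"claw": claw, "dp": [dx, dy, dz], "angular": [wx, wy, wz]}, ...]. A call has exactly 8 rows; each row shifts and turns the commanded pose from where the row before left it, along the tool's axes as they then stand; what a row does not reach is not made up. A row lasts 1/12 s, in which the tool goes at most 41.7 mm and 7.16 degrees, less where a joint would pass 70% of its speed; a pose out of reach is approached as far as the arm can. A call is refused whole if a number of a shift passes 0.0417 or a number of a turn 7.16, either way. A call with a gripper value outside its range is refused whole. The fingers move at their own pace and stop on an object; "force" is the grip in N (left out, the last holds). Time passes only in rows, so rows that do not move let the fingers close, or fill a call up. It gives the time, the measured TCP pose, the force and the opening at its end, in the units of the state.
- env.get_state(): the state, without advancing time (a new reading comes with each control period).
- env.read_camera(name): name is "side" or "top" or "wrist"; returns (picture, depth): 400x640x3 uint8, red, green, blue; 400x640 float32, m along the optical axis (not along the pixel's ray), 0 where there is no reading.
- env.calibration(name): a dict with "fx", "fy", "cx", "cy" (pixels), "world_from_camera" (4x4, takes a point from camera to world coordinates); the wrist camera has in their place "hand_eye" (4x4, takes a point from camera to tool coordinates, whose origin is the TCP and whose axes are the flange's). Camera axes: x right, y down, z forward; pixel columns grow to the right and rows downward; lengths in m; the calibration is good to about 2 mm. A picture is of the moment at which its call begins: read the wrist's pose just before it. calibration takes no time and is no camera call.
- env.hand_in(): hands the job in, once; it reports no verdict.
The state is a dict: "clock": time; "joint_pos": joint angles; "qvel": joint speeds; "tau": joint torques, N m; "tcp_pos": TCP position; "orientation": TCP orientation; "wrist_force": force on the tool from outside, world axes, zero at the start; "ft_torque": the same for the moment, N m; "finger_gap": finger opening in m.
Only numpy, scipy, OpenCV 4.12 (cv2) and the standard library are available. Lean on these libraries where they do the work, as an engineer would, in place of code of your own. Each camera call takes 0.05 s, during which the arm holds its last target. There are 200 camera calls.

## Task

Put each of the four coloured filters upright into the round seat whose pad has the same colour, standing flat on the pad inside the rim. Set the filters down gently, without dropping them, and leave the two clear lenses standing where they are.

Things in the scene. Friction and masses are not known exactly. Their poses are not given: they have to be found in the camera images.
- red_filter_center (a point): centre (half-way up) of the loose red filter: an upright black lens tube, a solid-looking cylinder 50 mm in diameter and 50 mm tall, about 150 g (100 to 210 g), standing on the table, with a red glass disc 43 mm wide on top and a red band round its side near the top. Its z axis is the tube's axis, up; its centre is 25 mm above its underside
- yellow_filter_center (a point): centre (half-way up) of the loose yellow filter: an upright black lens tube, a solid-looking cylinder 50 mm in diameter and 50 mm tall, about 150 g (100 to 210 g), standing on the table, with a yellow glass disc 43 mm wide on top and a yellow band round its side near the top. Its z axis is the tube's axis, up; its centre is 25 mm above its underside
- green_filter_center (a point): centre (half-way up) of the loose green filter: an upright black lens tube, a solid-looking cylinder 50 mm in diameter and 50 mm tall, about 150 g (100 to 210 g), standing on the table, with a green glass disc 43 mm wide on top and a green band round its side near the top. Its z axis is the tube's axis, up; its centre is 25 mm above its underside
- blue_filter_center (a point): centre (half-way up) of the loose blue filter: an upright black lens tube, a solid-looking cylinder 50 mm in diameter and 50 mm tall, about 150 g (100 to 210 g), standing on the table, with a blue glass disc 43 mm wide on top and a blue band round its side near the top. Its z axis is the tube's axis, up; its centre is 25 mm above its underside
- red_seat_floor (a point): centre of the floor of the red seat: a round dark grey dish bolted to the table, 86 mm across, its floor a red pad 72 mm in diameter lying 6 mm above the table, inside a rim 7 mm thick that stands 4 mm above the pad (10 mm above the table). A bolted ear 20 mm wide and 9 mm high sticks out along the point's x axis to 61 mm from the centre. z is up
- yellow_seat_floor (a point): centre of the floor of the yellow seat: a round dark grey dish bolted to the table, 86 mm across, its floor a yellow pad 72 mm in diameter lying 6 mm above the table, inside a rim 7 mm thick that stands 4 mm above the pad (10 mm above the table). A bolted ear 20 mm wide and 9 mm high sticks out along the point's x axis to 61 mm from the centre. z is up
- green_seat_floor (a point): centre of the floor of the green seat: a round dark grey dish bolted to the table, 86 mm across, its floor a green pad 72 mm in diameter lying 6 mm above the table, inside a rim 7 mm thick that stands 4 mm above the pad (10 mm above the table). A bolted ear 20 mm wide and 9 mm high sticks out along the point's x axis to 61 mm from the centre. z is up
- blue_seat_floor (a point): centre of the floor of the blue seat: a round dark grey dish bolted to the table, 86 mm across, its floor a blue pad 72 mm in diameter lying 6 mm above the table, inside a rim 7 mm thick that stands 4 mm above the pad (10 mm above the table). A bolted ear 20 mm wide and 9 mm high sticks out along the point's x axis to 61 mm from the centre. z is up
- lens_a_center (a point): centre (half-way up) of one of two clear lenses, which are not filters and stay where they are: the same black tube, 50 mm in diameter and 50 mm tall, standing loose on the table, but with a whitish clear domed glass on top and a whitish band. z is up
- lens_b_center (a point): centre (half-way up) of the other of two clear lenses, which are not filters and stay where they are: the same black tube, 50 mm in diameter and 50 mm tall, standing loose on the table, but with a whitish clear domed glass on top and a whitish band. z is up
Mind the look-alikes: they are no part of the job. Leave any brown or pink look-alike of the part that bears red_seat_floor alone.

How it is judged:
By the outcome, as a careful person would: the job done as asked, in the order asked, and still so for the second after the job is handed in, with the robot touching nothing.
It also fails if it takes over 99 s, if anything falls off the work surface, if the arm or the gripper's body presses on something with over 40 N, if the wrist force passes 120 N, or if a joint passes its speed limit or range.

## Working session

There is one attempt and no reset: what is moved stays moved. The work goes in short steps, Python scripts to look and compute and a tool call to move; the robot and the scene stay as the last step left them, time stands still between calls to the robot, and variables do not carry over. Pictures are saved under pics/ and viewed, about 12 in all and at most 16, crops included, and the job is handed in when it is done.

Besides the shell and the picture viewer there is one more tool, called after "Emit:" as name([rows], argument=value, ...), one row to a line, values as JSON. play_rows: Moves the arm, as the interface text tells. Its arguments: {"type":"object","properties":{"steps":{"type":"array","items":{"type":"object","properties":{"claw":{"type":"number"},"dp":{"type":"array","items":{"type":"number"}},"angular":{"type":"array","items":{"type":"number"}}}}},"force":{"type":"number"}},"required":["steps"]}

```bash
mkdir -p pics; python3 - <<'E'
from workcell import env
import cv2,numpy as np
s=env.get_state(); print({k:np.round(v,3).tolist() for k,v in s.items()})
for n in("top","side","wrist"):
    p,d=env.read_camera(n); cv2.imwrite(f"pics/{n}0.png",p[:,:,::-1]); np.savez(f"pics/{n}0.npz",p=p,d=d)
    c=env.calibration(n); print(n,{k:np.round(v,4).tolist() for k,v in c.items()})
E
```

```text
{'clock': 0.0, 'joint_pos': [1.133, 0.314, 0.045, 1.304, 0.0, 1.431], 'qvel': [0.0, -0.001, 0.002, -0.002, 0.002, 0.002], 'tau': [-0.001, -48.064, 29.853, 0.02, -0.0, 0.0], 'tcp_pos': [0.168, 0.549, 0.238], 'orientation': [-0.0, 0.148, 0.989, -0.001], 'wrist_force': [0.035, 0.214, -0.922], 'ft_torque': [0.021, -0.005, -0.031], 'finger_gap': 0.085}
top {'fx': 489.2584, 'fy': 489.2584, 'cx': 318.0273, 'cy': 190.0706, 'world_from_camera': [[-0.0082, -0.9931, 0.1173, 0.4092], [-0.9999, 0.0093, 0.0086, 0.0028], [-0.0097, -0.1172, -0.9931, 1.4542], [0.0, 0.0, 0.0, 1.0]]}
side {'fx': 361.2462, 'fy': 361.2462, 'cx': 322.5776, 'cy': 198.6993, 'world_from_camera': [[-0.9957, -0.0478, 0.0796, 0.5259], [-0.0906, 0.687, -0.721, 0.6759], [-0.0202, -0.7251, -0.6884, 0.6966], [0.0, 0.0, 0.0, 1.0]]}
wrist {'fx': 339.6888, 'fy': 339.6888, 'cx': 320.9332, 'cy': 199.4834, 'hand_eye': [[0.0006, -0.9464, -0.3231, 0.0838], [1.0, 0.0006, -0.0001, 0.0011], [0.0003, -0.3231, 0.9464, -0.1355], [0.0, 0.0, 0.0, 1.0]]}
```

View pics/top0.png

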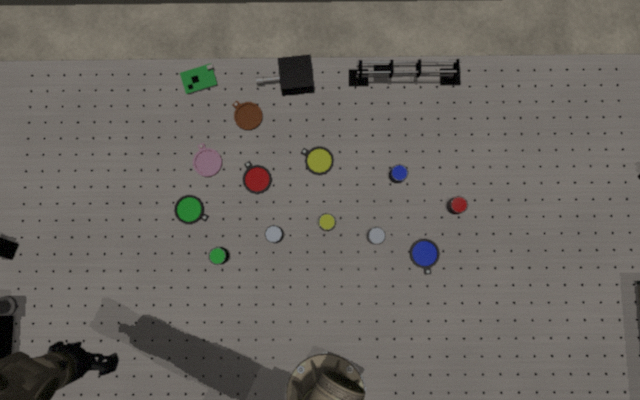

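View pics/side0.png

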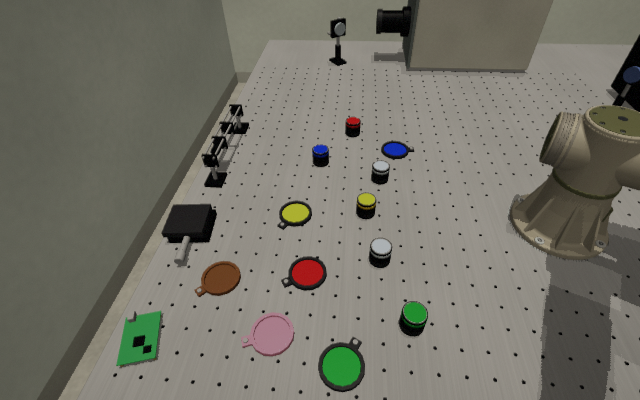

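Top view: the red-seat candidates are pads at (257,179) red, (248,115) brown and (207,162) pink; saturated red in a dark grey rim fits only (257,179). Filters: green (218,256), yellow (327,222), blue (399,173), red (458,205). Clear lenses: (274,233) and (376,235).

```bash
cat > h.py <<'E'
import numpy as np,cv2
from workcell import env
H={'red':(175,4),'yellow':(25,35),'green':(50,75),'blue':(110,130)}
def mask(p,c,smin=170,vmin=60):
    h=cv2.cvtColor(p,cv2.COLOR_RGB2HSV); a,b=H[c]; hu=h[:,:,0]
    m=((hu>=a)|(hu<=b)) if a>b else ((hu>=a)&(hu<=b))
    return (m&(h[:,:,1]>smin)&(h[:,:,2]>vmin)).astype(np.uint8)
def blobs(p,c,amin=60,**k):
    cs,_=cv2.findContours(mask(p,c,**k),cv2.RETR_EXTERNAL,cv2.CHAIN_APPROX_NONE)
    return [(cv2.contourArea(q),*cv2.fitEllipse(cv2.convexHull(q))) for q in sorted(cs,key=cv2.contourArea,reverse=True) if cv2.contourArea(q)>amin]
def ray(cal,T,uv):
    d=np.array([(uv[0]-cal['cx'])/cal['fx'],(uv[1]-cal['cy'])/cal['fy'],1]); return T[:3,3],T[:3,:3]@d
def tri(r1,r2):
    (a,d),(b,e)=r1,r2; t=np.linalg.lstsq(np.c_[d,-e],b-a,rcond=None)[0]
    p,q=a+t[0]*d,b+t[1]*e; return (p+q)/2,np.linalg.norm(p-q)
def plane(r,z): return r[0]+r[1]*(z-r[0][2])/r[1][2]
E
python3 - <<'E'
from h import *
P={n:np.load(f'pics/{n}0.npz')['p'] for n in('top','side','wrist')}
cal={n:env.calibration(n) for n in P}
for c in H:
    for n in('top','side'):
        for a,e,s,_ in blobs(P[n],c)[:4] if 1 else []:
            r=ray(cal[n],np.array(cal[n]['world_from_camera']),e)
            print(c,n,int(a),np.round(e,1),np.round(s,1),'z6',plane(r,.006).round(4)[:2],'z50',plane(r,.05).round(4)[:2])
crop=lambda p,x,y,w,h,k:cv2.resize(p[y:y+h,x:x+w],None,fx=k,fy=k,interpolation=cv2.INTER_CUBIC)
a=crop(P['top'],170,90,320,190,2.5); cv2.imwrite('pics/crop1.png',a[:,:,::-1])
E
```

```text
red top 397 [256.6 178.7] [23.1 23.1] z6 [0.6162 0.1991] z50 [0.6099 0.1931]
red top 96 [459.1 205. ] [11.4 12.9] z6 [ 0.5317 -0.402 ] z50 [ 0.528  -0.3897]
red side 595 [307.  272.2] [25.6 31.3] z6 [0.6191 0.1984] z50 [0.6132 0.2289]
yellow side 363 [295.1 212.3] [18.4 26.8] z6 [0.6744 0.0105] z50 [0.6649 0.0529]
yellow side 116 [366.1 198.8] [11.5 15.3] z6 [ 0.4855 -0.0552] z50 [ 0.488  -0.0086]
green side 1118 [341.1 365.7] [37.9 39. ] z6 [0.5302 0.401 ] z50 [0.5299 0.4185]
green side 289 [414.8 312.2] [17.7 22.2] z6 [0.3838 0.28  ] z50 [0.3929 0.3052]
blue top 368 [424.7 252.9] [22.6 23.3] z6 [ 0.3919 -0.2955] z50 [ 0.3925 -0.2864]
blue top 104 [399.1 172.2] [12.2 12.5] z6 [ 0.6318 -0.2274] z50 [ 0.625  -0.2204]
blue side 200 [394.7 148.9] [12.3 22.6] z6 [ 0.3946 -0.2961] z50 [ 0.4029 -0.2342]
blue side 68 [320.2 148.8] [ 8.4 13. ] z6 [ 0.6349 -0.2815] z50 [ 0.6279 -0.2205]
```

View pics/crop1.png

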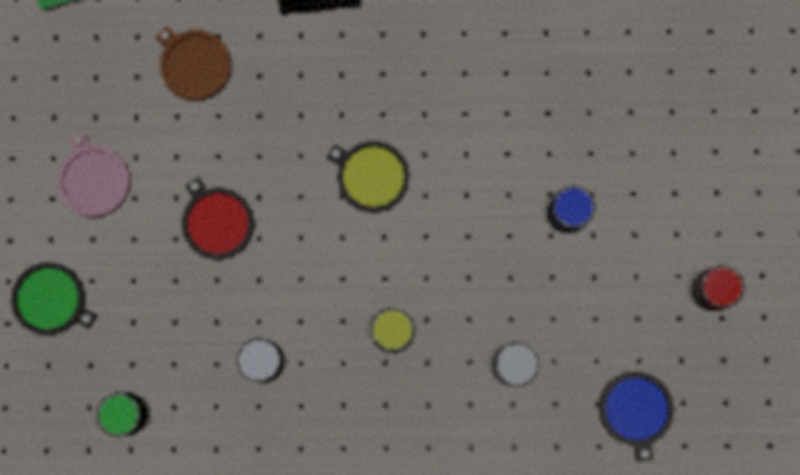

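The enlarged crop confirms it: the red pad at crop (218,222) has a dark grey rim, while brown (196,65) and pink (94,181) are one-coloured look-alikes. Filters and seats are clear.

```bash
python3 - <<'E'
from h import *
P={n:np.load(f'pics/{n}0.npz')['p'] for n in('top','side')}
cal={n:env.calibration(n) for n in P}
T={n:np.array(cal[n]['world_from_camera']) for n in P}
R={}
for c in H:
    b={n:blobs(P[n],c,amin=40,smin=120) for n in P}
    for n in P: print(c,n,[(int(x[0]),np.round(x[1],1).tolist()) for x in b[n]])
    # choose seat/filter pair by consistency across views
    for z,nm in((.006,'seat'),(.05,'filter')):
        best=min(((t,s) for t in b['top'] for s in b['side']),key=lambda q:np.linalg.norm(plane(ray(cal['top'],T['top'],q[0][1]),z)-plane(ray(cal['side'],T['side'],q[1][1]),z)))
        r=[ray(cal[n],T[n],q[1]) for n,q in zip(P,best)]
        p,e=tri(*r); t=plane(r[0],z); print('   ',nm,'tri',p.round(4),'miss',round(e,4),'top@z',t.round(4),'r',np.hypot(*t[:2]).round(3))
E
```

```text
red top [(447, [256.7, 178.9]), (153, [458.8, 204.5])]
red side [(619, [307.2, 272.5]), (74, [352.9, 122.0])]
    seat tri [0.6172 0.1988 0.0052] miss 0.0031 top@z [0.6155 0.1987 0.006 ] r 0.647
    filter tri [ 0.5319 -0.3911  0.0423] miss 0.0034 top@z [ 0.5295 -0.3888  0.05  ] r 0.657
yellow top [(436, [319.0, 160.0]), (135, [326.6, 221.3])]
yellow side [(380, [295.3, 212.6]), (145, [366.1, 198.9])]
    seat tri [0.6723 0.0118 0.0061] miss 0.0026 top@z [0.671  0.0117 0.006 ] r 0.671
    filter tri [ 0.4864 -0.0091  0.0489] miss 0.0033 top@z [ 0.4847 -0.0089  0.05  ] r 0.485
green top [(587, [197.8, 79.4]), (443, [188.6, 209.0]), (142, [217.0, 255.6])]
green side [(1561, [139.5, 338.8]), (1147, [341.1, 366.0]), (319, [414.7, 311.9])]
    seat tri [0.5288 0.4011 0.0046] miss 0.0029 top@z [0.5272 0.4008 0.006 ] r 0.662
    filter tri [0.3912 0.3044 0.049 ] miss 0.0033 top@z [0.3896 0.3045 0.05  ] r 0.494
blue top [(457, [424.3, 253.1]), (145, [398.9, 172.2])]
blue side [(208, [394.8, 149.0]), (79, [320.0, 149.0])]
    seat tri [ 0.3929 -0.2946  0.0062] miss 0.0032 top@z [ 0.3913 -0.2944  0.006 ] r 0.49
    filter tri [ 0.6267 -0.2198  0.0494] miss 0.0033 top@z [ 0.6249 -0.2197  0.05  ] r 0.662
```

Every measured height fits: pads at 4.6–6.2 mm, filter tops about 49 mm (red 42 mm, because its side blob includes the band). All points are within reach. I'll align the tool with the world axes (tool x = -X, y = +Y) and go to green first.

Emit:
play_rows([
  {"claw": 0, "dp": [0, 0, 0.02], "angular": [0, 0, -5.67]},
  {"claw": 0, "dp": [0, 0, 0.02], "angular": [0, 0, -5.67]},
  {"claw": 0, "dp": [0, 0, 0.02], "angular": [0, 0, -5.67]},
  {"claw": 0, "dp": [-0.0223, -0.0245, 0], "angular": [0, 0, 0]},
  {"claw": 0, "dp": [-0.0223, -0.0245, 0], "angular": [0, 0, 0]},
  {"claw": 0, "dp": [-0.0223, -0.0245, 0], "angular": [0, 0, 0]},
  {"claw": 0, "dp": [-0.0223, -0.0245, 0], "angular": [0, 0, 0]},
  {"claw": 0, "dp": [-0.0223, -0.0245, 0], "angular": [0, 0, 0]},
], force=40)

```text
clock: 0.82
tcp_pos: [0.2806, 0.4258, 0.1789]
orientation: [-0.0, 0.0, 1.0, -0.0]
wrist_force: [0.5, -0.1, -0.6]
finger_gap: 0.0849
```

Emit:
play_rows([
  {"claw": 0, "dp": [-0.0223, -0.0245, 0], "angular": [0, 0, 0]},
  {"claw": 0, "dp": [-0.0223, -0.0245, 0], "angular": [0, 0, 0]},
  {"claw": 0, "dp": [-0.0223, -0.0245, 0], "angular": [0, 0, 0]},
  {"claw": 0, "dp": [-0.0223, -0.0245, 0], "angular": [0, 0, 0]},
  {"claw": 0, "dp": [-0.0223, -0.0245, 0], "angular": [0, 0, 0]},
  {"claw": 0, "dp": [0, 0, 0.02], "angular": [0, 0, 0]},
  {"claw": 0, "dp": [0, 0, 0], "angular": [0, 0, 0]},
  {"claw": 0, "dp": [0, 0, 0], "angular": [0, 0, 0]},
])

```text
clock: 1.48
tcp_pos: [0.3905, 0.3037, 0.1584]
orientation: [-0.002, 0.001, 1.0, -0.001]
wrist_force: [-0.3, -0.5, 0.5]
finger_gap: 0.0852
```

```bash
cat >> h.py <<'E'
from scipy.spatial.transform import Rotation as Ro
def wrist(name):
    s=env.get_state(); p,d=env.read_camera('wrist'); cv2.imwrite(f'pics/{name}.png',p[:,:,::-1])
    c=env.calibration('wrist'); B=np.eye(4); q=s['orientation']; B[:3,:3]=Ro.from_quat([q[1],q[2],q[3],q[0]]).as_matrix(); B[:3,3]=s['tcp_pos']
    print('tcp',np.round(s['tcp_pos'],4),'rot',np.round(B[:3,0],3),np.round(B[:3,2],3),'t',s['clock'],'gap',s['finger_gap'])
    return p,c,B@np.array(c['hand_eye'])
def report(name,colors=H,smin=120,k=4):
    p,c,T=wrist(name)
    for co in colors:
        for a,e,s,_ in blobs(p,co,amin=300,smin=smin)[:k]:
            r=ray(c,T,e); print(co,int(a),np.round(e,1),np.round(s,1),'z6',plane(r,.006)[:2].round(4),'z50',plane(r,.05)[:2].round(4),'z56',plane(r,.056)[:2].round(4))
E
python3 -c "
from h import *
report('w1')"
```

```text
tcp [0.3905 0.3037 0.1584] rot [-1.     0.002  0.003] [-0.003 -0.001 -1.   ] t 1.4833 gap 0.08524629030965519
red 1019 [234.1 378.8] [31.4 56.4] z6 [0.6111 0.2096] z50 [0.5647 0.2242] z56 [0.5584 0.2262]
green 2042 [322.9 201.6] [51.3 54. ] z6 [0.4068 0.3064] z50 [0.3916 0.3062] z56 [0.3896 0.3062]
green 1768 [416.5 316.6] [56.6 67.7] z6 [0.5301 0.4013] z50 [0.4961 0.3866] z56 [0.4914 0.3846]
```

View pics/w1.png

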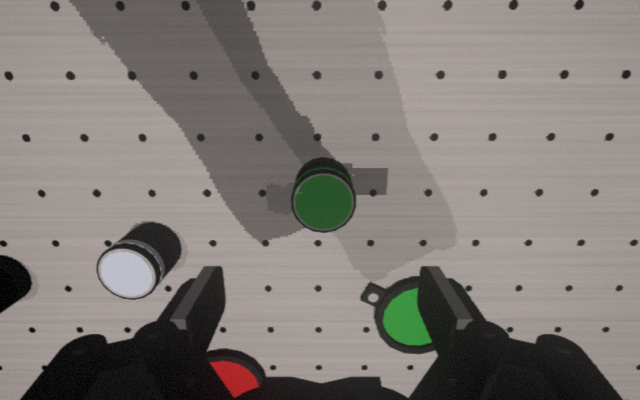

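The wrist view shows the green disc at (323,201) → (0.392, 0.306), agreeing with the triangulation within 2 mm. Descending and gripping.

Emit:
play_rows([
  {"claw": 0, "dp": [-0.001, 0.002, 0.035], "angular": [0, 0, 0]},
  {"claw": 0, "dp": [0, 0, 0.035], "angular": [0, 0, 0]},
  {"claw": 0, "dp": [0, 0, 0.03], "angular": [0, 0, 0]},
  {"claw": 0, "dp": [0, 0, 0.02], "angular": [0, 0, 0]},
  {"claw": 0, "dp": [0, 0, 0.014], "angular": [0, 0, 0]},
  {"claw": 0, "dp": [0, 0, 0], "angular": [0, 0, 0]},
  {"claw": 255, "dp": [0, 0, 0], "angular": [0, 0, 0]},
  {"claw": 255, "dp": [0, 0, 0], "angular": [0, 0, 0]},
], force=40)

```text
clock: 2.2
tcp_pos: [0.393, 0.3077, 0.0266]
orientation: [0.001, -0.0, 1.0, 0.001]
wrist_force: [-0.1, -0.2, -0.0]
finger_gap: 0.0643
```

Emit:
play_rows([
  {"claw": 255, "dp": [0, 0, 0], "angular": [0, 0, 0]},
  {"claw": 255, "dp": [0, 0, 0], "angular": [0, 0, 0]},
  {"claw": 255, "dp": [0, 0, 0], "angular": [0, 0, 0]},
  {"claw": 255, "dp": [0, 0, 0], "angular": [0, 0, 0]},
  {"claw": 255, "dp": [0, 0, 0], "angular": [0, 0, 0]},
  {"claw": 255, "dp": [0, 0, 0], "angular": [0, 0, 0]},
  {"claw": 255, "dp": [0, 0, 0], "angular": [0, 0, 0]},
  {"claw": 255, "dp": [0, 0, 0], "angular": [0, 0, 0]},
])

```text
clock: 2.87
tcp_pos: [0.3936, 0.3074, 0.0272]
orientation: [0.001, 0.0, 1.0, 0.001]
wrist_force: [-0.9, 0.5, 6.7]
finger_gap: 0.0484
```

Emit:
play_rows([
  {"claw": 255, "dp": [0, 0, -0.02], "angular": [0, 0, 0]},
  {"claw": 255, "dp": [0, 0, -0.03], "angular": [0, 0, 0]},
  {"claw": 255, "dp": [0, 0, -0.03], "angular": [0, 0, 0]},
  {"claw": 255, "dp": [-0.0274, 0.0188, 0], "angular": [0, 0, 0]},
  {"claw": 255, "dp": [-0.0274, 0.0188, 0], "angular": [0, 0, 0]},
  {"claw": 255, "dp": [-0.0274, 0.0188, 0], "angular": [0, 0, 0]},
  {"claw": 255, "dp": [-0.0274, 0.0188, 0], "angular": [0, 0, 0]},
  {"claw": 255, "dp": [-0.0274, 0.0188, 0], "angular": [0, 0, 0]},
])

```text
clock: 3.53
tcp_pos: [0.5309, 0.4013, 0.1062]
orientation: [0.001, 0.0, 1.0, 0.0]
wrist_force: [0.7, 0.4, -0.8]
finger_gap: 0.049
```

Emit:
play_rows([
  {"claw": 255, "dp": [0, 0, 0.02], "angular": [0, 0, 0]},
  {"claw": 255, "dp": [0, 0, 0.02], "angular": [0, 0, 0]},
  {"claw": 255, "dp": [0, 0, 0.015], "angular": [0, 0, 0]},
  {"claw": 255, "dp": [0, 0, 0], "angular": [0, 0, 0]},
  {"claw": 255, "dp": [0, 0, 0], "angular": [0, 0, 0]},
  {"claw": 255, "dp": [0, 0, 0], "angular": [0, 0, 0]},
  {"claw": 255, "dp": [0, 0, 0], "angular": [0, 0, 0]},
  {"claw": 255, "dp": [0, 0, 0], "angular": [0, 0, 0]},
])

```text
clock: 4.2
tcp_pos: [0.5305, 0.4009, 0.0521]
orientation: [0.001, 0.0, 1.0, 0.001]
wrist_force: [-0.1, 0.4, -1.7]
finger_gap: 0.0489
```

```bash
python3 -c "
from h import *
report('w2',['green'])"
```

```text
tcp [0.5305 0.4009 0.0521] rot [-1.     0.001 -0.002] [ 0.002  0.002 -1.   ] t 4.2 gap 0.04894158036343016
green 7813 [320.9 304.1] [ 92.6 109.1] z6 [0.579  0.4022] z50 [0.5469 0.4021] z56 [0.5425 0.4021]
green 4799 [320.2 236.3] [126.2 127.8] z6 [0.5319 0.4018] z50 [0.5112 0.4019] z56 [0.5084 0.4019]
```

View pics/w2.png

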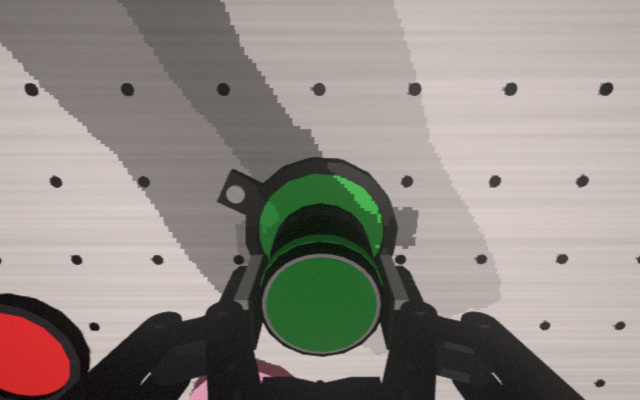

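Green is held upright and centred over its seat: disc (321,304), x ≈ 0.529 at its present height. Lowering gently.

Emit:
play_rows([
  {"claw": 255, "dp": [0.001, 0, 0.006], "angular": [0, 0, 0]},
  {"claw": 255, "dp": [0, 0, 0.005], "angular": [0, 0, 0]},
  {"claw": 255, "dp": [0, 0, 0.003], "angular": [0, 0, 0]},
  {"claw": 255, "dp": [0, 0, 0.002], "angular": [0, 0, 0]},
  {"claw": 255, "dp": [0, 0, 0.001], "angular": [0, 0, 0]},
  {"claw": 255, "dp": [0, 0, 0.001], "angular": [0, 0, 0]},
  {"claw": 255, "dp": [0, 0, 0], "angular": [0, 0, 0]},
  {"claw": 255, "dp": [0, 0, 0], "angular": [0, 0, 0]},
])

```text
clock: 4.92
tcp_pos: [0.528, 0.4001, 0.0333]
orientation: [-0.0, 0.0, 1.0, -0.0]
wrist_force: [-3.5, -2.6, 6.2]
finger_gap: 0.0488
```

Contact at 6 N, at the expected height (z 0.033). Releasing and lifting, then on towards yellow.

Emit:
play_rows([
  {"claw": 85, "dp": [0, 0, 0], "angular": [0, 0, 0]},
  {"claw": 70, "dp": [0, 0, 0], "angular": [0, 0, 0]},
  {"claw": 40, "dp": [0, 0, 0], "angular": [0, 0, 0]},
  {"claw": 0, "dp": [0, 0, 0], "angular": [0, 0, 0]},
  {"claw": 0, "dp": [0, 0, 0], "angular": [0, 0, 0]},
  {"claw": 0, "dp": [0, 0, -0.02], "angular": [0, 0, 0]},
  {"claw": 0, "dp": [0, 0, -0.03], "angular": [0, 0, 0]},
  {"claw": 0, "dp": [0, 0, -0.04], "angular": [0, 0, 0]},
])

```text
clock: 5.58
tcp_pos: [0.5266, 0.3992, 0.1197]
orientation: [-0.003, 0.001, 1.0, -0.002]
wrist_force: [0.4, 0.4, -0.3]
finger_gap: 0.0854
```

Emit:
play_rows([
  {"claw": 0, "dp": [0.003, -0.037, -0.012], "angular": [0, 0, 0]},
  {"claw": 0, "dp": [0.003, -0.037, -0.012], "angular": [0, 0, 0]},
  {"claw": 0, "dp": [0.003, -0.037, -0.01], "angular": [0, 0, 0]},
  {"claw": 0, "dp": [0.004, -0.037, 0], "angular": [0, 0, 0]},
  {"claw": 0, "dp": [0.004, -0.037, 0], "angular": [0, 0, 0]},
  {"claw": 0, "dp": [0.004, -0.037, 0], "angular": [0, 0, 0]},
  {"claw": 0, "dp": [0.004, -0.037, 0], "angular": [0, 0, 0]},
  {"claw": 0, "dp": [0.004, -0.037, 0], "angular": [0, 0, 0]},
])

```text
clock: 6.25
tcp_pos: [0.499, 0.1029, 0.1565]
orientation: [0.0, 0.0, 1.0, 0.0]
wrist_force: [0.9, -0.7, 0.1]
finger_gap: 0.085
```

Emit:
play_rows([
  {"claw": 0, "dp": [0.004, -0.037, 0], "angular": [0, 0, 0]},
  {"claw": 0, "dp": [0.004, -0.037, 0], "angular": [0, 0, 0]},
  {"claw": 0, "dp": [0.004, -0.037, 0], "angular": [0, 0, 0]},
  {"claw": 0, "dp": [0, 0, 0], "angular": [0, 0, 0]},
  {"claw": 0, "dp": [0, 0, 0], "angular": [0, 0, 0]},
  {"claw": 0, "dp": [0, 0, 0], "angular": [0, 0, 0]},
  {"claw": 0, "dp": [0, 0, 0], "angular": [0, 0, 0]},
  {"claw": 0, "dp": [0, 0, 0], "angular": [0, 0, 0]},
])

```text
clock: 6.92
tcp_pos: [0.4873, -0.0053, 0.1562]
orientation: [-0.0, -0.001, 1.0, 0.0]
wrist_force: [-0.3, -0.4, 0.5]
finger_gap: 0.0853
```

```bash
python3 -c "
from h import *
report('w3',['yellow'])
p,_=env.read_camera('top'); c=env.calibration('top')
for a,e,s,_ in blobs(p,'green',amin=40,smin=120): print('top green',a,e,plane(ray(c,np.array(c['world_from_camera']),e),.056))
p,_=env.read_camera('side'); cv2.imwrite('pics/s3.png',p[:,:,::-1])
"
```

```text
tcp [ 0.4873 -0.0053  0.1562] rot [-1.    -0.001  0.   ] [-0.  0. -1.] t 6.9167 gap 0.08533392093692135
yellow 2757 [337.3 354.6] [52.8 69.2] z6 [0.6739 0.0136] z50 [0.6323 0.0108] z56 [0.6266 0.0104]
top green 585.5 (197.5603790283203, 78.73005676269531) [0.909958   0.36932537 0.056     ]
top green 284.5 (188.69940185546875, 209.05615234375) [0.52285655 0.38681969 0.056     ]
```

View pics/s3.png

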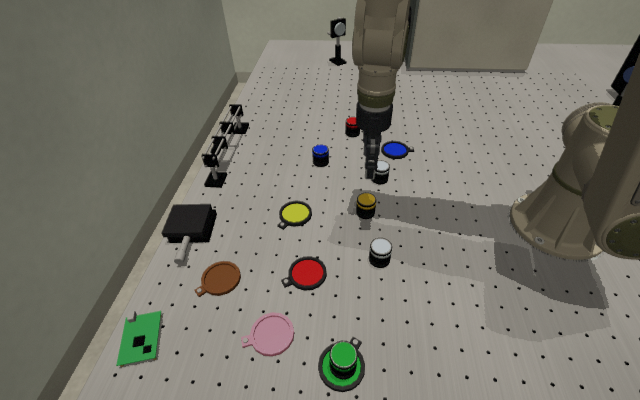

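The side view shows green upright inside its rim at (343,358); the lenses are undisturbed. The yellow filter's top is in shadow, so the mask missed it and I'll use the triangulated point (0.486, -0.009).

Emit:
play_rows([
  {"claw": 0, "dp": [0.001, -0.003, 0.035], "angular": [0, 0, 0]},
  {"claw": 0, "dp": [0, 0, 0.035], "angular": [0, 0, 0]},
  {"claw": 0, "dp": [0, 0, 0.03], "angular": [0, 0, 0]},
  {"claw": 0, "dp": [0, 0, 0.02], "angular": [0, 0, 0]},
  {"claw": 0, "dp": [0, 0, 0.012], "angular": [0, 0, 0]},
  {"claw": 0, "dp": [0, 0, 0], "angular": [0, 0, 0]},
  {"claw": 255, "dp": [0, 0, 0], "angular": [0, 0, 0]},
  {"claw": 255, "dp": [0, 0, 0], "angular": [0, 0, 0]},
])

```text
clock: 7.73
tcp_pos: [0.487, -0.0093, 0.0251]
orientation: [0.001, 0.0, 1.0, -0.0]
wrist_force: [0.7, 0.3, 0.5]
finger_gap: 0.064
```

Emit:
play_rows([
  {"claw": 255, "dp": [0, 0, 0], "angular": [0, 0, 0]},
  {"claw": 255, "dp": [0, 0, 0], "angular": [0, 0, 0]},
  {"claw": 255, "dp": [0, 0, 0], "angular": [0, 0, 0]},
  {"claw": 255, "dp": [0, 0, 0], "angular": [0, 0, 0]},
  {"claw": 255, "dp": [0, 0, 0], "angular": [0, 0, 0]},
  {"claw": 255, "dp": [0, 0, 0], "angular": [0, 0, 0]},
  {"claw": 255, "dp": [0, 0, 0], "angular": [0, 0, 0]},
  {"claw": 255, "dp": [0, 0, 0], "angular": [0, 0, 0]},
])

```text
clock: 8.4
tcp_pos: [0.4876, -0.0096, 0.0258]
orientation: [0.002, 0.0, 1.0, 0.0]
wrist_force: [-0.1, 1.2, 6.2]
finger_gap: 0.0491
```

Emit:
play_rows([
  {"claw": 255, "dp": [0, 0, -0.02], "angular": [0, 0, 0]},
  {"claw": 255, "dp": [0, 0, -0.03], "angular": [0, 0, 0]},
  {"claw": 255, "dp": [0, 0, -0.03], "angular": [0, 0, 0]},
  {"claw": 255, "dp": [-0.037, 0.0043, 0], "angular": [0, 0, 0]},
  {"claw": 255, "dp": [-0.037, 0.0043, 0], "angular": [0, 0, 0]},
  {"claw": 255, "dp": [-0.037, 0.0043, 0], "angular": [0, 0, 0]},
  {"claw": 255, "dp": [-0.037, 0.0043, 0], "angular": [0, 0, 0]},
  {"claw": 255, "dp": [-0.037, 0.0043, 0], "angular": [0, 0, 0]},
])

```text
clock: 9.07
tcp_pos: [0.6727, 0.012, 0.1046]
orientation: [0.0, 0.001, 1.0, -0.0]
wrist_force: [0.7, -0.4, -1.3]
finger_gap: 0.0488
```

Emit:
play_rows([
  {"claw": 255, "dp": [0, 0, 0.02], "angular": [0, 0, 0]},
  {"claw": 255, "dp": [0, 0, 0.02], "angular": [0, 0, 0]},
  {"claw": 255, "dp": [0, 0, 0.015], "angular": [0, 0, 0]},
  {"claw": 255, "dp": [0, 0, 0], "angular": [0, 0, 0]},
  {"claw": 255, "dp": [0, 0, 0], "angular": [0, 0, 0]},
  {"claw": 255, "dp": [0, 0, 0], "angular": [0, 0, 0]},
  {"claw": 255, "dp": [0, 0, 0], "angular": [0, 0, 0]},
  {"claw": 255, "dp": [0, 0, 0], "angular": [0, 0, 0]},
])

```text
clock: 9.73
tcp_pos: [0.6722, 0.0116, 0.0511]
orientation: [0.001, 0.0, 1.0, -0.0]
wrist_force: [0.1, 0.1, -2.4]
finger_gap: 0.0488
```

```bash
python3 -c "
from h import *
H['yellow']=(8,35)
report('w4',['yellow'])"
```

```text
tcp [0.6722 0.0116 0.0511] rot [-1.     0.001 -0.003] [ 0.003 -0.    -1.   ] t 9.7333 gap 0.04877662209711704
yellow 8090 [320.9 307.9] [ 94.  111.3] z6 [0.7228 0.0128] z50 [0.69   0.0128] z56 [0.6855 0.0128]
yellow 4232 [321.6 231.4] [108.5 125.3] z6 [0.6701 0.0132] z50 [0.6501 0.0132] z56 [0.6474 0.0131]
yellow 1064 [624.9 388.5] [28.5 87.1] z6 [0.7893 0.2239] z50 [0.7403 0.1724] z56 [0.7336 0.1654]
yellow 876 [321.1 291.6] [109.9 123.2] z6 [0.7108 0.0129] z50 [0.6809 0.0129] z56 [0.6769 0.0129]
```

View pics/w4.png

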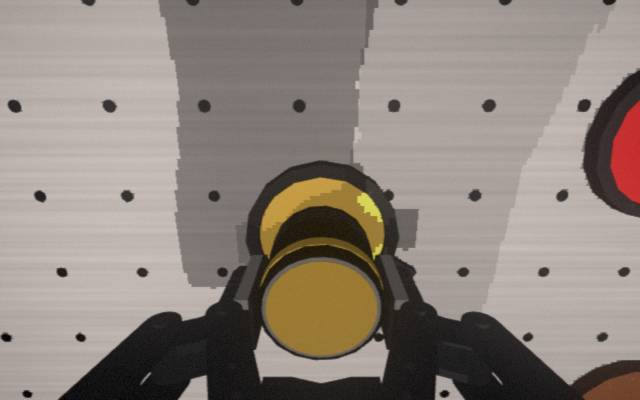

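Yellow is upright and centred over its pad: disc (321,308), x ≈ 0.671, y 0.013. Lowering.

Emit:
play_rows([
  {"claw": 255, "dp": [0, 0, 0.006], "angular": [0, 0, 0]},
  {"claw": 255, "dp": [0, 0, 0.005], "angular": [0, 0, 0]},
  {"claw": 255, "dp": [0, 0, 0.003], "angular": [0, 0, 0]},
  {"claw": 255, "dp": [0, 0, 0.002], "angular": [0, 0, 0]},
  {"claw": 255, "dp": [0, 0, 0.001], "angular": [0, 0, 0]},
  {"claw": 255, "dp": [0, 0, 0.001], "angular": [0, 0, 0]},
  {"claw": 255, "dp": [0, 0, 0], "angular": [0, 0, 0]},
  {"claw": 255, "dp": [0, 0, 0], "angular": [0, 0, 0]},
])

```text
clock: 10.45
tcp_pos: [0.6708, 0.0119, 0.0319]
orientation: [-0.0, 0.0, 1.0, 0.0]
wrist_force: [-4.1, 0.1, 5.1]
finger_gap: 0.0492
```

Emit:
play_rows([
  {"claw": 85, "dp": [0, 0, 0], "angular": [0, 0, 0]},
  {"claw": 70, "dp": [0, 0, 0], "angular": [0, 0, 0]},
  {"claw": 40, "dp": [0, 0, 0], "angular": [0, 0, 0]},
  {"claw": 0, "dp": [0, 0, 0], "angular": [0, 0, 0]},
  {"claw": 0, "dp": [0, 0, 0], "angular": [0, 0, 0]},
  {"claw": 0, "dp": [0, 0, -0.02], "angular": [0, 0, 0]},
  {"claw": 0, "dp": [0, 0, -0.03], "angular": [0, 0, 0]},
  {"claw": 0, "dp": [0, 0, -0.04], "angular": [0, 0, 0]},
])

```text
clock: 11.12
tcp_pos: [0.6689, 0.012, 0.1187]
orientation: [-0.003, 0.001, 1.0, 0.0]
wrist_force: [1.2, -0.1, -0.8]
finger_gap: 0.0852
```

Emit:
play_rows([
  {"claw": 0, "dp": [0.0065, -0.033, -0.012], "angular": [0, 0, 0]},
  {"claw": 0, "dp": [0.0065, -0.033, -0.012], "angular": [0, 0, 0]},
  {"claw": 0, "dp": [0.0065, -0.033, -0.01], "angular": [0, 0, 0]},
  {"claw": 0, "dp": [0.0065, -0.033, 0], "angular": [0, 0, 0]},
  {"claw": 0, "dp": [0.0065, -0.033, 0], "angular": [0, 0, 0]},
  {"claw": 0, "dp": [0.0065, -0.033, 0], "angular": [0, 0, 0]},
  {"claw": 0, "dp": [0.005, -0.033, 0], "angular": [0, 0, 0]},
  {"claw": 0, "dp": [0, 0, 0], "angular": [0, 0, 0]},
])

```text
clock: 11.78
tcp_pos: [0.6262, -0.2256, 0.1552]
orientation: [0.0, 0.004, 1.0, -0.001]
wrist_force: [0.2, 0.5, 0.4]
finger_gap: 0.0854
```

Emit:
play_rows([
  {"claw": 0, "dp": [0, 0, 0], "angular": [0, 0, 0]},
  {"claw": 0, "dp": [0, 0, 0], "angular": [0, 0, 0]},
  {"claw": 0, "dp": [0, 0, 0], "angular": [0, 0, 0]},
  {"claw": 0, "dp": [0, 0, 0], "angular": [0, 0, 0]},
  {"claw": 0, "dp": [0, 0, 0], "angular": [0, 0, 0]},
  {"claw": 0, "dp": [0, 0, 0], "angular": [0, 0, 0]},
  {"claw": 0, "dp": [0, 0, 0], "angular": [0, 0, 0]},
  {"claw": 0, "dp": [0, 0, 0], "angular": [0, 0, 0]},
])

```text
clock: 12.45
tcp_pos: [0.6272, -0.2187, 0.1553]
orientation: [0.0, 0.0, 1.0, 0.0]
wrist_force: [-0.2, -0.1, -0.4]
finger_gap: 0.0854
```

```bash
python3 -c "
from h import *
report('w5',['blue'])
p,_=env.read_camera('side'); c=env.calibration('side')
cv2.imwrite('pics/s5.png',p[:,:,::-1])
for a,e,s,_ in blobs(p,'yellow',amin=40,smin=120): print('side yellow',a,e,plane(ray(c,np.array(c['world_from_camera']),e),.056))
"
```

```text
tcp [ 0.6272 -0.2187  0.1553] rot [-1.  0. -0.] [ 0.  0. -1.] t 12.45 gap 0.0853599323675444
blue 2317 [319.1 200.6] [53.6 56.3] z6 [ 0.642  -0.2192] z50 [ 0.6268 -0.2189] z56 [ 0.6247 -0.2189]
side yellow 135.5 (294.735595703125, 199.3159637451172) [0.67137574 0.01227389 0.056     ]
side yellow 118.0 (295.2048034667969, 212.99290466308594) [0.66301311 0.06094002 0.056     ]
```

Yellow's disc in the side view lands at (0.671, 0.012) at seated height, so it is in its seat. The wrist puts blue at (0.627, -0.219), agreeing with the earlier measurement.

Emit:
play_rows([
  {"claw": 0, "dp": [0, 0, 0.035], "angular": [0, 0, 0]},
  {"claw": 0, "dp": [0, 0, 0.035], "angular": [0, 0, 0]},
  {"claw": 0, "dp": [0, 0, 0.03], "angular": [0, 0, 0]},
  {"claw": 0, "dp": [0, 0, 0.02], "angular": [0, 0, 0]},
  {"claw": 0, "dp": [0, 0, 0.011], "angular": [0, 0, 0]},
  {"claw": 0, "dp": [0, 0, 0], "angular": [0, 0, 0]},
  {"claw": 255, "dp": [0, 0, 0], "angular": [0, 0, 0]},
  {"claw": 255, "dp": [0, 0, 0], "angular": [0, 0, 0]},
])

```text
clock: 13.22
tcp_pos: [0.6283, -0.2198, 0.0261]
orientation: [0.001, 0.0, 1.0, -0.001]
wrist_force: [-0.1, -1.0, 0.2]
finger_gap: 0.0633
```

Emit:
play_rows([
  {"claw": 255, "dp": [0, 0, 0], "angular": [0, 0, 0]},
  {"claw": 255, "dp": [0, 0, 0], "angular": [0, 0, 0]},
  {"claw": 255, "dp": [0, 0, 0], "angular": [0, 0, 0]},
  {"claw": 255, "dp": [0, 0, 0], "angular": [0, 0, 0]},
  {"claw": 255, "dp": [0, 0, 0], "angular": [0, 0, 0]},
  {"claw": 255, "dp": [0, 0, 0], "angular": [0, 0, 0]},
  {"claw": 255, "dp": [0, 0, 0], "angular": [0, 0, 0]},
  {"claw": 255, "dp": [0, 0, 0], "angular": [0, 0, 0]},
])

```text
clock: 13.88
tcp_pos: [0.6287, -0.22, 0.0267]
orientation: [0.002, 0.0, 1.0, -0.001]
wrist_force: [0.9, -0.3, 6.2]
finger_gap: 0.0494
```

Emit:
play_rows([
  {"claw": 255, "dp": [0, 0, -0.02], "angular": [0, 0, 0]},
  {"claw": 255, "dp": [0, 0, -0.03], "angular": [0, 0, 0]},
  {"claw": 255, "dp": [0, 0, -0.03], "angular": [0, 0, 0]},
  {"claw": 255, "dp": [0.02925, -0.0093, 0], "angular": [0, 0, 0]},
  {"claw": 255, "dp": [0.02925, -0.0093, 0], "angular": [0, 0, 0]},
  {"claw": 255, "dp": [0.02925, -0.0093, 0], "angular": [0, 0, 0]},
  {"claw": 255, "dp": [0.02925, -0.0093, 0], "angular": [0, 0, 0]},
  {"claw": 255, "dp": [0.02925, -0.0093, 0], "angular": [0, 0, 0]},
])

```text
clock: 14.55
tcp_pos: [0.4795, -0.2657, 0.1047]
orientation: [0.0, 0.0, 1.0, -0.0]
wrist_force: [-0.2, -0.7, -0.4]
finger_gap: 0.0492
```

Emit:
play_rows([
  {"claw": 255, "dp": [0.02925, -0.0093, 0], "angular": [0, 0, 0]},
  {"claw": 255, "dp": [0.02925, -0.0093, 0], "angular": [0, 0, 0]},
  {"claw": 255, "dp": [0.02925, -0.0093, 0], "angular": [0, 0, 0]},
  {"claw": 255, "dp": [0, 0, 0.02], "angular": [0, 0, 0]},
  {"claw": 255, "dp": [0, 0, 0.02], "angular": [0, 0, 0]},
  {"claw": 255, "dp": [0, 0, 0.015], "angular": [0, 0, 0]},
  {"claw": 255, "dp": [0, 0, 0], "angular": [0, 0, 0]},
  {"claw": 255, "dp": [0, 0, 0], "angular": [0, 0, 0]},
])

```text
clock: 15.22
tcp_pos: [0.3924, -0.2929, 0.0491]
orientation: [-0.001, 0.001, 1.0, 0.001]
wrist_force: [0.3, 0.1, -0.6]
finger_gap: 0.0492
```

```bash
python3 -c "
from h import *
report('w6',['blue'])"
```

```text
tcp [ 0.3924 -0.2929  0.0491] rot [-1.     0.001  0.001] [-0.001  0.001 -1.   ] t 15.2167 gap 0.04924956938804934
blue 8002 [321.  305.3] [ 93.7 110.3] z6 [ 0.4393 -0.2916] z50 [ 0.4073 -0.2917] z56 [ 0.4029 -0.2917]
blue 4576 [320.1 252.3] [134.1 146.7] z6 [ 0.4026 -0.2921] z50 [ 0.3796 -0.292 ] z56 [ 0.3764 -0.292 ]
```

View pics/w6.png

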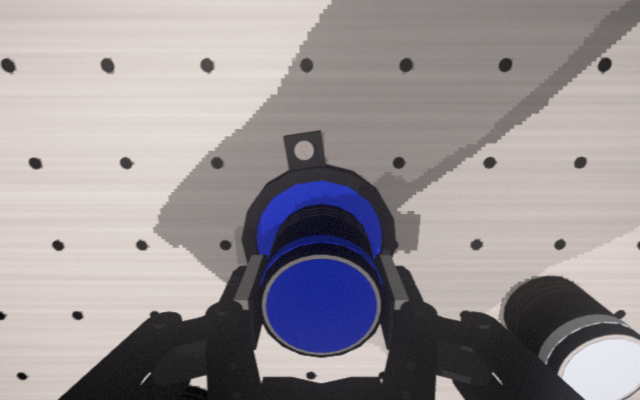

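Blue is upright over its pad: disc (321,305), x ≈ 0.391, y -0.292. Lowering with a small correction in y.

Emit:
play_rows([
  {"claw": 255, "dp": [-0.001, -0.002, 0.005], "angular": [0, 0, 0]},
  {"claw": 255, "dp": [0, 0, 0.004], "angular": [0, 0, 0]},
  {"claw": 255, "dp": [0, 0, 0.003], "angular": [0, 0, 0]},
  {"claw": 255, "dp": [0, 0, 0.002], "angular": [0, 0, 0]},
  {"claw": 255, "dp": [0, 0, 0.001], "angular": [0, 0, 0]},
  {"claw": 255, "dp": [0, 0, 0.001], "angular": [0, 0, 0]},
  {"claw": 255, "dp": [0, 0, 0], "angular": [0, 0, 0]},
  {"claw": 255, "dp": [0, 0, 0], "angular": [0, 0, 0]},
])

```text
clock: 15.93
tcp_pos: [0.394, -0.2953, 0.0333]
orientation: [-0.0, 0.0, 1.0, 0.0]
wrist_force: [0.1, 0.0, -0.4]
finger_gap: 0.0487
```

Emit:
play_rows([
  {"claw": 255, "dp": [0, 0, 0.0008], "angular": [0, 0, 0]},
  {"claw": 255, "dp": [0, 0, 0], "angular": [0, 0, 0]},
  {"claw": 255, "dp": [0, 0, 0.0007], "angular": [0, 0, 0]},
  {"claw": 255, "dp": [0, 0, 0], "angular": [0, 0, 0]},
  {"claw": 255, "dp": [0, 0, 0], "angular": [0, 0, 0]},
  {"claw": 255, "dp": [0, 0, 0], "angular": [0, 0, 0]},
  {"claw": 255, "dp": [0, 0, 0], "angular": [0, 0, 0]},
  {"claw": 255, "dp": [0, 0, 0], "angular": [0, 0, 0]},
])

```text
clock: 16.6
tcp_pos: [0.394, -0.2955, 0.0326]
orientation: [0.0, 0.0, 1.0, -0.0]
wrist_force: [-1.6, 1.4, 8.4]
finger_gap: 0.049
```

Contact at 8 N. Release, and on to red.

Emit:
play_rows([
  {"claw": 85, "dp": [0, 0, 0], "angular": [0, 0, 0]},
  {"claw": 70, "dp": [0, 0, 0], "angular": [0, 0, 0]},
  {"claw": 40, "dp": [0, 0, 0], "angular": [0, 0, 0]},
  {"claw": 0, "dp": [0, 0, 0], "angular": [0, 0, 0]},
  {"claw": 0, "dp": [0, 0, 0], "angular": [0, 0, 0]},
  {"claw": 0, "dp": [0, 0, -0.02], "angular": [0, 0, 0]},
  {"claw": 0, "dp": [0, 0, -0.03], "angular": [0, 0, 0]},
  {"claw": 0, "dp": [0, 0, -0.04], "angular": [0, 0, 0]},
])

```text
clock: 17.27
tcp_pos: [0.3922, -0.2936, 0.1202]
orientation: [-0.002, 0.0, 1.0, 0.002]
wrist_force: [0.4, -1.3, -0.3]
finger_gap: 0.0855
```

Emit:
play_rows([
  {"claw": 0, "dp": [-0.0274, -0.0187, -0.012], "angular": [0, 0, 0]},
  {"claw": 0, "dp": [-0.0274, -0.0187, -0.012], "angular": [0, 0, 0]},
  {"claw": 0, "dp": [-0.0274, -0.0187, -0.01], "angular": [0, 0, 0]},
  {"claw": 0, "dp": [-0.0274, -0.0187, 0], "angular": [0, 0, 0]},
  {"claw": 0, "dp": [-0.0274, -0.0187, 0], "angular": [0, 0, 0]},
  {"claw": 0, "dp": [0, 0, 0], "angular": [0, 0, 0]},
  {"claw": 0, "dp": [0, 0, 0], "angular": [0, 0, 0]},
  {"claw": 0, "dp": [0, 0, 0], "angular": [0, 0, 0]},
])

```text
clock: 17.93
tcp_pos: [0.5302, -0.3884, 0.1547]
orientation: [-0.001, 0.0, 1.0, 0.001]
wrist_force: [-0.1, -0.5, -0.6]
finger_gap: 0.0855
```

```bash
python3 -c "
from h import *
report('w7',['red','blue'])"
```

```text
tcp [ 0.5302 -0.3884  0.1547] rot [-1.     0.001  0.002] [-0.002  0.002 -1.   ] t 17.9333 gap 0.08551213778351671
red 2337 [320.4 204.6] [53.8 56.8] z6 [ 0.5483 -0.3874] z50 [ 0.5326 -0.3874] z56 [ 0.5305 -0.3874]
blue 1706 [444.8  19.6] [80.4 90.9] z6 [ 0.4011 -0.294 ] z50 [ 0.4082 -0.3085] z56 [ 0.4091 -0.3104]
blue 1293 [475.2 -10.6] [67.3 77.5] z6 [ 0.3813 -0.2741] z50 [ 0.3915 -0.2916] z56 [ 0.3928 -0.294 ]
```

View pics/w7.png

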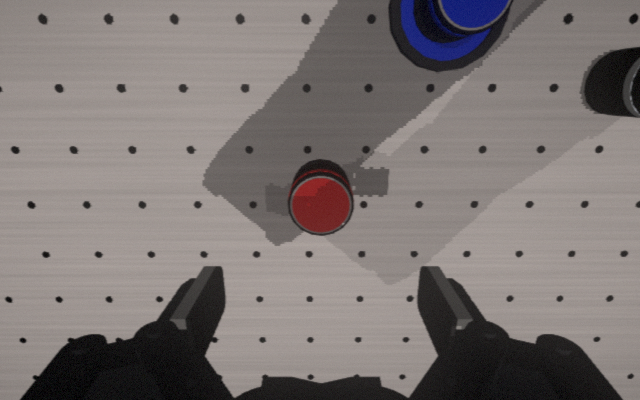

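The red filter is at pixel (320,205) → (0.532, -0.388), and the blue filter stands inside its rim at the top of the picture.

Emit:
play_rows([
  {"claw": 0, "dp": [-0.001, 0, 0.035], "angular": [0, 0, 0]},
  {"claw": 0, "dp": [0, 0, 0.035], "angular": [0, 0, 0]},
  {"claw": 0, "dp": [0, 0, 0.03], "angular": [0, 0, 0]},
  {"claw": 0, "dp": [0, 0, 0.02], "angular": [0, 0, 0]},
  {"claw": 0, "dp": [0, 0, 0.011], "angular": [0, 0, 0]},
  {"claw": 0, "dp": [0, 0, 0], "angular": [0, 0, 0]},
  {"claw": 255, "dp": [0, 0, 0], "angular": [0, 0, 0]},
  {"claw": 255, "dp": [0, 0, 0], "angular": [0, 0, 0]},
])

```text
clock: 18.65
tcp_pos: [0.5327, -0.3898, 0.0269]
orientation: [0.001, 0.0, 1.0, -0.001]
wrist_force: [0.7, 0.8, 0.6]
finger_gap: 0.0638
```

Emit:
play_rows([
  {"claw": 255, "dp": [0, 0, 0], "angular": [0, 0, 0]},
  {"claw": 255, "dp": [0, 0, 0], "angular": [0, 0, 0]},
  {"claw": 255, "dp": [0, 0, 0], "angular": [0, 0, 0]},
  {"claw": 255, "dp": [0, 0, 0], "angular": [0, 0, 0]},
  {"claw": 255, "dp": [0, 0, 0], "angular": [0, 0, 0]},
  {"claw": 255, "dp": [0, 0, 0], "angular": [0, 0, 0]},
  {"claw": 255, "dp": [0, 0, 0], "angular": [0, 0, 0]},
  {"claw": 255, "dp": [0, 0, 0], "angular": [0, 0, 0]},
])

```text
clock: 19.32
tcp_pos: [0.5331, -0.3901, 0.0273]
orientation: [0.002, 0.0, 1.0, -0.001]
wrist_force: [-0.0, 2.5, 6.2]
finger_gap: 0.0489
```

Emit:
play_rows([
  {"claw": 255, "dp": [0, 0, -0.03], "angular": [0, 0, 0]},
  {"claw": 255, "dp": [0, 0, -0.035], "angular": [0, 0, 0]},
  {"claw": 255, "dp": [0, 0, -0.035], "angular": [0, 0, 0]},
  {"claw": 255, "dp": [-0.0044, 0.031, 0], "angular": [0, 0, 0]},
  {"claw": 255, "dp": [-0.0044, 0.031, 0], "angular": [0, 0, 0]},
  {"claw": 255, "dp": [-0.0044, 0.031, 0], "angular": [0, 0, 0]},
  {"claw": 255, "dp": [-0.0044, 0.031, 0], "angular": [0, 0, 0]},
  {"claw": 255, "dp": [-0.0044, 0.031, 0], "angular": [0, 0, 0]},
])

```text
clock: 19.98
tcp_pos: [0.5542, -0.2329, 0.1257]
orientation: [0.001, 0.001, 1.0, -0.0]
wrist_force: [0.3, 0.6, -1.6]
finger_gap: 0.0489
```

Emit:
play_rows([
  {"claw": 255, "dp": [-0.0044, 0.031, 0], "angular": [0, 0, 0]},
  {"claw": 255, "dp": [-0.0044, 0.031, 0], "angular": [0, 0, 0]},
  {"claw": 255, "dp": [-0.0044, 0.031, 0], "angular": [0, 0, 0]},
  {"claw": 255, "dp": [-0.0044, 0.031, 0], "angular": [0, 0, 0]},
  {"claw": 255, "dp": [-0.0044, 0.031, 0], "angular": [0, 0, 0]},
  {"claw": 255, "dp": [-0.0044, 0.031, 0], "angular": [0, 0, 0]},
  {"claw": 255, "dp": [-0.0044, 0.031, 0], "angular": [0, 0, 0]},
  {"claw": 255, "dp": [-0.0044, 0.031, 0], "angular": [0, 0, 0]},
])

```text
clock: 20.65
tcp_pos: [0.5897, 0.0155, 0.1256]
orientation: [0.001, 0.0, 1.0, -0.0]
wrist_force: [-0.1, -0.5, -1.7]
finger_gap: 0.0495
```

Emit:
play_rows([
  {"claw": 255, "dp": [-0.0044, 0.031, 0], "angular": [0, 0, 0]},
  {"claw": 255, "dp": [-0.0044, 0.031, 0], "angular": [0, 0, 0]},
  {"claw": 255, "dp": [-0.0044, 0.031, 0], "angular": [0, 0, 0]},
  {"claw": 255, "dp": [-0.0044, 0.031, 0], "angular": [0, 0, 0]},
  {"claw": 255, "dp": [-0.0044, 0.031, 0], "angular": [0, 0, 0]},
  {"claw": 255, "dp": [-0.0044, 0.031, 0], "angular": [0, 0, 0]},
  {"claw": 255, "dp": [0, 0, 0], "angular": [0, 0, 0]},
  {"claw": 255, "dp": [0, 0, 0], "angular": [0, 0, 0]},
])

```text
clock: 21.32
tcp_pos: [0.6161, 0.2018, 0.1252]
orientation: [0.0, -0.001, 1.0, 0.0]
wrist_force: [1.2, -1.0, -1.7]
finger_gap: 0.0487
```

Emit:
play_rows([
  {"claw": 255, "dp": [0, 0, 0.025], "angular": [0, 0, 0]},
  {"claw": 255, "dp": [0, 0, 0.025], "angular": [0, 0, 0]},
  {"claw": 255, "dp": [0, 0, 0.02], "angular": [0, 0, 0]},
  {"claw": 255, "dp": [0, 0, 0.005], "angular": [0, 0, 0]},
  {"claw": 255, "dp": [0, 0, 0], "angular": [0, 0, 0]},
  {"claw": 255, "dp": [0, 0, 0], "angular": [0, 0, 0]},
  {"claw": 255, "dp": [0, 0, 0], "angular": [0, 0, 0]},
  {"claw": 255, "dp": [0, 0, 0], "angular": [0, 0, 0]},
])

```text
clock: 21.98
tcp_pos: [0.6174, 0.1999, 0.0518]
orientation: [0.002, 0.001, 1.0, 0.0]
wrist_force: [0.6, 0.1, -1.9]
finger_gap: 0.049
```

```bash
python3 -c "
from h import *
report('w8',['red'])"
```

```text
tcp [0.6174 0.1999 0.0518] rot [-1.     0.001 -0.003] [ 0.003  0.001 -1.   ] t 21.9833 gap 0.04902388454315721
red 7889 [320.9 307.1] [ 92.9 109.7] z6 [0.668  0.2011] z50 [0.6353 0.2011] z56 [0.6309 0.2011]
red 5225 [320.2 252.2] [135.1 154.8] z6 [0.6291 0.2007] z50 [0.6059 0.2008] z56 [0.6027 0.2008]
```

View pics/w8.png

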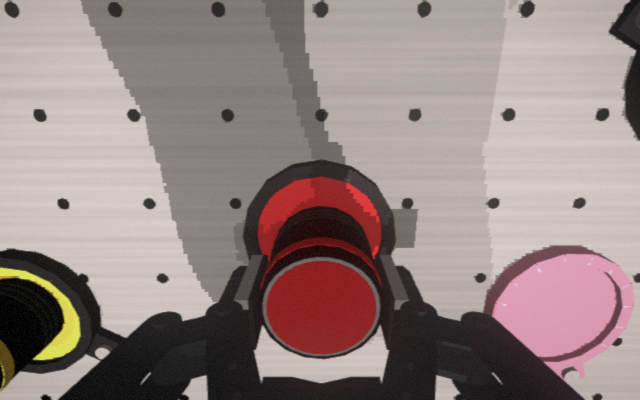

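Red is over the dark-rimmed red seat, upright and centred: disc (321,307), x ≈ 0.617, y 0.201. The target height is 0.0333, so it goes down about 18 mm.

Emit:
play_rows([
  {"claw": 255, "dp": [0, -0.001, 0.006], "angular": [0, 0, 0]},
  {"claw": 255, "dp": [0, 0, 0.005], "angular": [0, 0, 0]},
  {"claw": 255, "dp": [0, 0, 0.003], "angular": [0, 0, 0]},
  {"claw": 255, "dp": [0, 0, 0.002], "angular": [0, 0, 0]},
  {"claw": 255, "dp": [0, 0, 0.001], "angular": [0, 0, 0]},
  {"claw": 255, "dp": [0, 0, 0], "angular": [0, 0, 0]},
  {"claw": 255, "dp": [0, 0, 0], "angular": [0, 0, 0]},
  {"claw": 255, "dp": [0, 0, 0], "angular": [0, 0, 0]},
])

```text
clock: 22.7
tcp_pos: [0.6154, 0.1989, 0.0334]
orientation: [-0.0, 0.0, 1.0, -0.0]
wrist_force: [-3.9, -0.9, 5.4]
finger_gap: 0.0493
```

Emit:
play_rows([
  {"claw": 85, "dp": [0, 0, 0], "angular": [0, 0, 0]},
  {"claw": 70, "dp": [0, 0, 0], "angular": [0, 0, 0]},
  {"claw": 40, "dp": [0, 0, 0], "angular": [0, 0, 0]},
  {"claw": 0, "dp": [0, 0, 0], "angular": [0, 0, 0]},
  {"claw": 0, "dp": [0, 0, 0], "angular": [0, 0, 0]},
  {"claw": 0, "dp": [0, 0, -0.02], "angular": [0, 0, 0]},
  {"claw": 0, "dp": [0, 0, -0.03], "angular": [0, 0, 0]},
  {"claw": 0, "dp": [0, 0, -0.04], "angular": [0, 0, 0]},
])

```text
clock: 23.37
tcp_pos: [0.6137, 0.1985, 0.1204]
orientation: [-0.003, 0.0, 1.0, -0.001]
wrist_force: [0.4, 0.6, 0.0]
finger_gap: 0.0856
```

Emit:
play_rows([
  {"claw": 0, "dp": [0, 0, -0.03], "angular": [0, 0, 0]},
  {"claw": 0, "dp": [0, 0, -0.03], "angular": [0, 0, 0]},
  {"claw": 0, "dp": [0.03, 0.01, -0.02], "angular": [0, 0, 0]},
  {"claw": 0, "dp": [0.03, 0.01, 0], "angular": [0, 0, 0]},
  {"claw": 0, "dp": [0.03, 0.01, 0], "angular": [0, 0, 0]},
  {"claw": 0, "dp": [0.03, 0.01, 0], "angular": [0, 0, 0]},
  {"claw": 0, "dp": [0.03, 0.01, 0], "angular": [0, 0, 0]},
  {"claw": 0, "dp": [0, 0, 0], "angular": [0, 0, 0]},
])

```text
clock: 24.03
tcp_pos: [0.4604, 0.25, 0.2029]
orientation: [-0.002, -0.001, 1.0, 0.0]
wrist_force: [-0.7, -0.7, 0.6]
finger_gap: 0.0852
```

Emit:
play_rows([
  {"claw": 0, "dp": [0.03, 0.03, 0], "angular": [0, 0, 0]},
  {"claw": 0, "dp": [0, 0.04, 0], "angular": [0, 0, 0]},
  {"claw": 0, "dp": [0, 0.04, 0], "angular": [0, 0, 0]},
  {"claw": 0, "dp": [0, 0.04, 0], "angular": [0, 0, 0]},
  {"claw": 0, "dp": [0, 0, 0], "angular": [0, 0, 0]},
  {"claw": 0, "dp": [0, 0, 0], "angular": [0, 0, 0]},
  {"claw": 0, "dp": [0, 0, 0], "angular": [0, 0, 0]},
  {"claw": 0, "dp": [0, 0, 0], "angular": [0, 0, 0]},
])

```text
clock: 24.7
tcp_pos: [0.4369, 0.3975, 0.2027]
orientation: [-0.0, 0.001, 1.0, -0.0]
wrist_force: [0.1, -0.6, -0.8]
finger_gap: 0.0851
```

```bash
python3 -c "
from h import *
H['yellow']=(15,35)
for n in('top','side'):
    p,_=env.read_camera(n); c=env.calibration(n); T=np.array(c['world_from_camera']); cv2.imwrite(f'pics/{n}9.png',p[:,:,::-1])
    for co in H:
        for a,e,s,_ in blobs(p,co,amin=40,smin=120): print(n,co,int(a),np.round(e,1),'z56',plane(ray(c,T,e),.056)[:2].round(4))
    q=np.load(f'pics/{n}0.npz')['p']
    def wh(p):
        h=cv2.cvtColor(p,cv2.COLOR_RGB2HSV); m=((h[:,:,1]<45)&(h[:,:,0]>95)&(h[:,:,0]<130)&(h[:,:,2]>110)).astype('uint8')
        _,_,st,ce=cv2.connectedComponentsWithStats(m); return [(s[4],ce[i].round(1).tolist()) for i,s in enumerate(st) if 50<s[4]<400]
    print(n,'lens before',wh(q),'now',wh(p))
t=cv2.imread('pics/top9.png')[90:280,170:490]; s=cv2.imread('pics/side9.png')[100:400,180:460]
t=cv2.resize(t,(505,300)); o=np.hstack([t,s]); cv2.imwrite('pics/fin.png',o)
print(env.get_state()['clock'])
"
```

```text
top red 407 [256.8 178.9] z56 [0.6084 0.1916]
top yellow 437 [318.9 160. ] z56 [0.6619 0.0117]
top green 584 [197.4  79.2] z56 [0.9086 0.3697]
top green 404 [188.7 209. ] z56 [0.5231 0.3869]
top blue 322 [424.  253.1] z56 [ 0.3918 -0.2833]
top lens before [(np.int32(193), [272.9, 233.6]), (np.int32(189), [376.6, 235.2])] now [(np.int32(197), [272.8, 233.6]), (np.int32(194), [376.6, 235.2])]
side red 453 [307.2 272.5] z56 [0.6118 0.2338]
side red 221 [306.9 259.2] z56 [0.6167 0.1993]
side yellow 150 [295.1 211.1] z56 [0.6641 0.0545]
side yellow 135 [294.7 199.3] z56 [0.6714 0.0123]
side green 1549 [139.8 338.8] z56 [0.9032 0.403 ]
side green 411 [343.2 353.8] z56 [0.5274 0.4   ]
side green 399 [341.1 366.2] z56 [0.5299 0.4217]
side lens before [(np.int32(87), [380.5, 165.1]), (np.int32(172), [380.6, 245.5])] now [(np.int32(81), [380.2, 165.0]), (np.int32(177), [380.8, 245.7])]
24.8
```

View pics/fin.png

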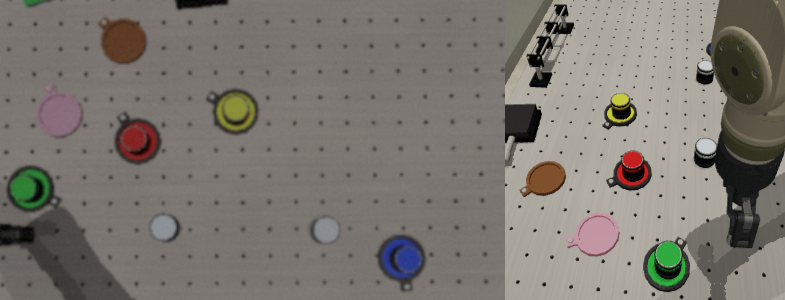

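The final views show all four filters upright inside their matching rims and both lenses unmoved (within 0.3 px). Side-view disc centres are within 2 mm of the seat centres for red, yellow and green. The arm hides blue from the side, but the top and wrist views show it inside its rim. The gripper is clear of everything.

```bash
python3 -c "
from workcell import env
print(env.hand_in())"
```

```text
the job is handed in; nothing more can be done
None
```

I put all four filters into the seats of their own colour and handed the job in at about 25 s on the robot's clock. The order was green, yellow, blue, red. Each was lowered until it touched the pad at 5–8 N, then released.

- **Placing:** the last top and side pictures show every filter upright inside its rim. Measured disc centres are within about 2 mm of the seat centres for red, yellow and green.
- **Left alone:** the two clear lenses have not moved (within 0.3 px in both views), and the brown and pink look-alikes were not touched.
- **Checks that fell short:** the arm hid blue in the last side view, so it was confirmed only from the top and wrist pictures. The first red filter height came out at 42 mm instead of 50 mm, probably because the side blob included the band. The wrist mask missed the shaded yellow filter, so I gripped it from the triangulated position.

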